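# Shut the bead tray into its case

### The arm

A 6-joint arm with a two-finger parallel gripper is mounted at the origin on the work surface. World frame = base frame: x ahead of the robot, y to its left, z up, the work surface at z = 0. Lengths are in mm, angles in rad, forces in N, time in s.
With the tool pointing down it reaches from about 275 to 1000 mm from the base axis. Payload 8.4 kg.
Tool frame: the origin (TCP) lies at the very end of the fingers, on their centre line; the grasp point (between the pads) lies 19 mm behind it; z points along the fingers, y is the line along which they close (so a half turn about z gives the same grasp; the last joint's range is limited). The gripper opens to 85 mm and grips with 20 to 120 N. Pads are 22 mm wide; open, the fingers measure 114 mm over their backs; the gripper's body (76 mm by 85 mm) begins 54 mm behind the grasp point. The pads swing forward as they close: fully open they stand 13 mm farther back than shut.
Start: joints at [-1.123, 0.353, 1.633, -0, 1.155, -0.002], TCP at [271.74, -562.837, 195.981] pointing down, gripper open.
Joint ranges: [-2.63, 2.63], [-0.92, 2.1], [0.06, 2.66], [-1.3, 4.44], [0, 2.69], [-3.02, 3.02]. Speed limits (rad/s): [2.22, 2.22, 2.79, 3.14, 3.14, 3.14].

### API

Orientations are given as [roll, pitch, yaw] about the fixed x, y, z axes, in that order (R = Rz(yaw) Ry(pitch) Rx(roll)).
In Python, from rig import telemetry, imaging, r gives the robot as it stands. The module is installed in compiled form; this text tells all that it offers.
- The arm moves only by the tool step_arm, never from a script. Its argument "moves" is a list of rows, each a list of 3 entries, a list of its own where there are three numbers: the turn, a rotation vector about the tool's x, y, z scaled (see below), then the shift along the tool's x, y, z scaled (see below), then the opening, from -1 (shut) to 1 (fully open). A call has 1 to 8 rows; each row is the pose to reach, as a shift and turn from the pose commanded when the call began, along the tool's axes at that moment; what a row does not reach only later rows make up. The controller multiplies each number of a shift by 200 mm and each number of a turn by 45 degrees. A row lasts 1/10 s, in which the tool goes at most 50 mm and 8.59 degrees, less where a joint would pass 70% of its speed; a pose out of reach is approached as far as the arm can. A call with a number of a shift or a turn outside -1 to 1 is refused whole. A call with a gripper value outside its range is refused whole. The fingers move at their own pace and stop on an object; "squeeze" is the grip in N (left out, the last holds). Time passes only in rows, so rows that repeat a pose let the fingers close. It gives the time, the measured TCP pose, the force, the opening and the grip force at its end, in the units of the state.
- telemetry.sense(): the state, without advancing time (a new reading comes with each control period).
- imaging.grab_frame(name): name is "side" or "top"; returns the picture (420x560x3 uint8, red, green, blue); there is no depth.
- imaging.calibration(name): a dict with "fx", "fy", "cx", "cy" (pixels), "dist_coeffs" ([k1, k2, p1, p2, k3] as OpenCV has them; the pictures are not rectified), "cam_to_world" (4x4, takes a point from camera to world coordinates). Camera axes: x right, y up, looking along -z (the intrinsics and any distortion apply to the point x, -y, -z); pixel columns grow to the right and rows downward; lengths in mm; the calibration is good to about 2 mm. A picture is of the moment at which its call begins. calibration takes no time and is no camera call.
- r.sign_off(): hands the job in; it is judged then, once.
Trained networks look in the newest picture that a camera, given by its name, has taken for a name from the list of things; names that differ only in an ending like _2 or _b are one class to them, and where a whole thing is asked for, a point or a joint stands for the part that bears it (a point fixed in the world has none). Each returns a list of dicts, best first, with "conf" (0 to 1); they miss things now and then, are a little off and sometimes report something else, mostly with a low value. They report only what shows in the picture. A call takes as long as a camera call. They do not tell look-alikes from the thing itself.
- imaging.recognise(camera, name): "extent" ([left, top, width, height] in pixels, round what is visible of it).
- imaging.mark_of(camera, name): "xy" ([column, row] in pixels: a listed point, or the origin of a listed thing).
The state is a dict: "clock": time; "qpos": joint angles; "qvel": joint speeds; "joint_efforts": joint torques, N m; "eef_pos": TCP position; "tcp_rot": TCP orientation; "contact_force": force on the tool from outside, world axes, zero at the start; "wrist_torque": the same for the moment, N m; "opening": opening from 0.0 (shut) to 1.0 (fully open); "grasp_force": force on a finger pad.
Only numpy, scipy, OpenCV 4.12 (cv2) and the standard library are available. Lean on these libraries where they do the work, as an engineer would, in place of code of your own. Each camera call takes 0.05 s, during which the arm holds its last target. There are 200 camera calls.

### The job

Close up the wooden bead case using only the outside of your fingertips: first, with the case's side-hinged door still wide open, push the white two-compartment tray all the way home into the case, then push the door fully shut over it. Do not lift or carry the tray, and leave the jewellery, jars and tools around and on the case standing where they are. Finish with the hand clear of everything.

Things in the scene. Friction and masses are not known exactly. Their poses are not given: they have to be found in the camera images.
- bead_case: Low fixed beech case, mouth towards the robot. Origin on the table under the mouth's middle; x points into the case, y left, z up. In mm: roofed x 0..139, y -60..60, roof top z 52; base board 6 thick, 120 wide, sticks out of the mouth as a porch to x -105. Passage 104 wide, z 6 to 44, back wall (tray stop) at x 131. Stands up to 0.35 rad askew.
- tray: Loose white open tray, 130 (x) by 100 by 34 mm high, 4 mm walls, one cross wall, beads fixed in it, about 0.25 kg. Origin under its centre, x pointing into the case. Lies on the base board (z 6 mm), 2 mm play each side, sticking 45 to 85 mm out of the mouth; a push of a few N on the middle of its front slides it in until the back wall stops it.
- tray_front (a point): Middle of the outside of the tray's front wall (the end sticking out towards the robot), 23 mm above the table. In the case's frame its x is -45 to -85 mm at the start and about +1 mm when home (flush with the mouth).
- case_door (a joint): Door angle a, rad: 0 shut, starts 1.6 to 2.2, stop 2.4. Upright panel 120 long, z 10 to 52, 8 mm thick, no handle, hinged at the mouth's left (+y) edge. In the case's x, y it runs from the hinge along (-sin a, -cos a); its outer face looks along (-cos a, sin a), 4 mm from the mid-plane, at x -10 mm when shut. Light friction hinge (0.03 N m), stays where left. Cannot shut while the tray sticks out.
- door_hinge (a point): On the door's hinge axis, at the door's lower edge, 10 mm above the table; fixed to the case at x = -6, y = 60 mm in its frame; same axes as the case.
- door_edge (a point): Middle of the door's free edge, 120 mm from the hinge axis, half way up the door (31 mm above the table); moves with the door.
- bead_jar: Bystander: round jar with metal lid, 48 diameter, 62 high, loose, close to the right side of the case; origin under its centre.
- ring_cone: Bystander: slim upright wooden ring cone, foot 60 diameter, 117 high, loose, at the left side of the case towards its back; origin under its centre.
- bangle: Bystander: brass bangle, 66 diameter, 10 high, lying loose on the case's roof; origin at the centre of its underside.
- bead_dish: Bystander: small white dish of beads, 80 by 60 by 20 high, loose, to the right of the porch; origin under its centre.
- spool: Bystander: grey spool, 52 diameter, 36 high, standing loose on the table to the right; origin under its centre.
- pliers: Bystander: pliers lying on the table to the left, about 140 long, 16 high; origin on the table between the handles.
- glue_bottle: Bystander: small white bottle, 36 diameter, 85 high, on the table to the left; origin under its centre.
Not all that is in view belongs to the job. What is shaped like the tray but green or red is not meant.

How it is judged (in metres and radians):
On the way, in this order (a step that is already met when the one before it is completed fails the run):
1. the tray is home in the case while the door is still open (x of tray_front in the frame of bead_case between -0.006 and 0.006 m and value of joint case_door above 0.7 rad), for 0.1 s.
2. the door is shut (value of joint case_door below 0.05 rad), for 0.2 s.
At the end, for the whole second after the job is handed in: The tray lies on the base board inside the case with its front within 6 mm of the mouth, and the door is shut to within 0.05 rad, both at rest (x of tray_front in the frame of bead_case between -0.006 and 0.006 m and value of joint case_door below 0.05 rad and z of tray in the frame of bead_case below 0.01 m and linear speed of tray below 0.01 m/s and velocity of joint case_door below 0.05 rad/s); the robot touches nothing.
It fails at once if the tray is lifted more than 8 mm (z of tray in the frame of bead_case above 0.014 m).
It fails at once if a bystander is moved more than 15 mm, lifted or knocked over (distance of any of bead_jar, ring_cone, bangle, bead_dish, spool, pliers, glue_bottle from where it was at the start of the episode above 0.015 m or angle between any of bead_jar, ring_cone, bangle, bead_dish, spool, pliers, glue_bottle's own z axis and vertical above 0.3 rad).
It also fails if it takes over 58 s, if anything falls off the work surface, if the arm or the gripper's body presses on something with over 40 N, if the wrist force passes 120 N, or if a joint passes its speed limit or range.

## Working session

There is one attempt and no reset: what is moved stays moved. The work goes in short steps, Python scripts to look and compute and a tool call to move; the robot and the scene stay as the last step left them, time stands still between calls to the robot, and variables do not carry over. Pictures are saved under pics/ and viewed, at most 10 in all, crops included, and the job is handed in when it is done.

Besides the shell and the picture viewer there is one more tool, called after "Call:" by a JSON object that holds its "fn" and its "kwargs", one argument or row to a line. step_arm: Moves the arm, as the interface text tells. Its arguments: {"type":"object","properties":{"moves":{"type":"array"},"squeeze":{"type":"number"}},"required":["moves"]}

```bash
mkdir -p pics; python3 - <<'E'
from rig import telemetry, imaging, r
import cv2
s=telemetry.sense(); print(s['eef_pos'],s['tcp_rot'],s['opening'],s['clock'])
for c in ('side','top'):
    cv2.imwrite(f'pics/{c}0.png',cv2.cvtColor(imaging.grab_frame(c),cv2.COLOR_RGB2BGR))
    k=imaging.calibration(c); print(c,k)
    for n in ('bead_case','tray','tray_front','door_hinge','door_edge','bead_jar','ring_cone','bangle','bead_dish','spool','pliers','glue_bottle'):
        print(n,[(round(d['conf'],2),[round(float(v)) for v in d['xy']]) for d in imaging.mark_of(c,n)][:3])
E
```

```text
[ 271.50772917 -562.35873365  195.27275234] [-3.14021785e+00  3.56834744e-05  4.49848270e-01] 0.9926896767543958 0.0
side {'fx': 508.9071648970892, 'fy': 508.9071648970892, 'cx': 277.4832117231746, 'cy': 213.86776931785852, 'dist_coeffs': array([-0.09749826,  0.        ,  0.        ,  0.        ,  0.        ]), 'cam_to_world': array([[-6.76333519e-01,  5.59340495e-01, -4.79281944e-01,
        -8.90875980e+01],
       [-7.36466933e-01, -5.25648137e-01,  4.25805698e-01,
         5.87820380e+02],
       [-1.37632913e-02,  6.40961969e-01,  7.67449233e-01,
         1.08953725e+03],
       [ 0.00000000e+00,  0.00000000e+00,  0.00000000e+00,
         1.00000000e+00]])}
bead_case [(0.64, [245, 243]), (0.58, [232, 255]), (0.43, [314, 230])]
tray [(0.92, [242, 241]), (0.85, [262, 342]), (0.74, [296, 176])]
tray_front [(0.88, [277, 178]), (0.55, [233, 343]), (0.31, [111, 299])]
door_hinge [(0.8, [231, 252])]
door_edge [(0.8, [247, 287])]
bead_jar [(0.57, [268, 207])]
ring_cone [(0.7, [191, 258]), (0.65, [317, 230])]
bangle [(0.45, [222, 212])]
bead_dish [(0.34, [222, 214])]
spool [(0.58, [379, 
[... 417 characters left out ...]
0e-02,  2.15437317e-02,
         4.05587525e+01],
       [ 2.29542529e-02,  9.79000491e-02,  9.94931496e-01,
         1.19551282e+03],
       [ 0.00000000e+00,  0.00000000e+00,  0.00000000e+00,
         1.00000000e+00]])}
bead_case [(0.78, [256, 194])]
tray [(0.94, [193, 278]), (0.93, [353, 167]), (0.76, [260, 191])]
tray_front [(0.96, [259, 211]), (0.82, [257, 289]), (0.78, [173, 270])]
door_hinge [(0.92, [234, 200])]
door_edge [(0.67, [216, 241])]
bead_jar [(0.84, [304, 173]), (0.18, [259, 212])]
ring_cone [(0.66, [209, 172]), (0.17, [256, 194])]
bangle [(0.52, [254, 160])]
bead_dish [(0.71, [315, 227])]
spool [(0.85, [438, 207])]
pliers [(0.63, [118, 236])]
glue_bottle [(0.7, [216, 239])]
```

```bash
python3 - <<'E'
import cv2
a=cv2.imread('pics/top0.png')[110:320,90:370]; cv2.imwrite('pics/topc.png',cv2.resize(a,None,fx=2.8,fy=2.8,interpolation=cv2.INTER_CUBIC))
E
```

```text
(no output)
```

View pics/topc.png

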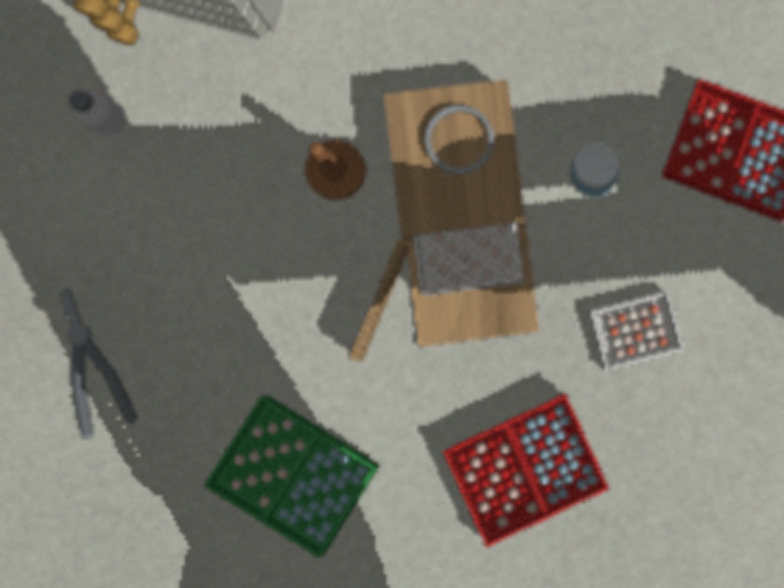

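View pics/side0.png

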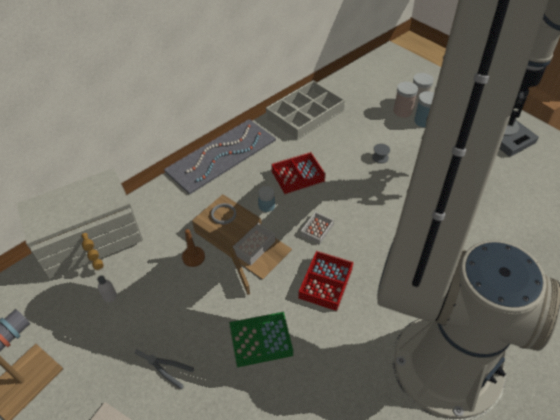

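The top crop shows the case at crop (460,200), with the shaded white tray at (465,258). The door runs from (408,240) to (357,357) and the porch's front corners are at (418,346) and (537,328). There are three tray-like lures: green (290,475), red (525,470) and red (740,150). The one meant is at full pixel (256,202), because it's white and sits in the case mouth. Next I'll fit the case pose and check it in both views.

```bash
cat > h.py <<'E'
import numpy as np, cv2
from rig import imaging
K={c:imaging.calibration(c) for c in('side','top')}
def proj(c,P):
    k=K[c];T=np.linalg.inv(k['cam_to_world']);P=np.atleast_2d(P).astype(float)
    q=(P@T[:3,:3].T+T[:3,3])*[1,-1,-1]
    A=np.array([[k['fx'],0,k['cx']],[0,k['fy'],k['cy']],[0,0,1]])
    return cv2.projectPoints(q.reshape(-1,1,3),np.zeros(3),np.zeros(3),A,k['dist_coeffs'])[0].reshape(-1,2)
def w(p,L):  # p=x,y,yaw ; case->world
    L=np.atleast_2d(L).astype(float);c,s=np.cos(p[2]),np.sin(p[2])
    return np.c_[p[0]+c*L[:,0]-s*L[:,1],p[1]+s*L[:,0]+c*L[:,1],L[:,2]]
def door(a,z=52,r=120): return [-6-r*np.sin(a),60-r*np.cos(a),z]
def draw(img,c,p,tf,a):
    def pl(L): cv2.polylines(img,[np.int32(np.round((proj(c,w(p,L))+.5)*16))],False,(255,255,0),1,cv2.LINE_AA,4)
    pl([[0,-60,52],[0,60,52],[139,60,52],[139,-60,52],[0,-60,52]])
    pl([[0,60,6],[-105,60,6],[-105,-60,6],[0,-60,6]])
    pl([[0,50,40],[tf,50,40],[tf,-50,40],[0,-50,40]]); pl([[tf,50,6],[tf,-50,6]])
    pl([[-6,60,52],door(a),door(a,10)])
E
python3 - <<'E'
from h import *
from scipy.optimize import least_squares
f=lambda u,v:np.array([u/2.8+90,v/2.8+110])
L=[[-105,60,6],[-105,-60,6],[139,60,52],[139,-60,52]]
U=np.array([f(418,346),f(537,328),f(385,95),f(508,81)])
res=least_squares(lambda q:np.r_[(proj('top',w(q[:3],L))-U).ravel(),
   (proj('top',w(q[:3],[door(q[4]),[q[3],50,40],[q[3],-50,40]]))-[f(356,357),f(417,292),f(524,280)]).ravel()],[500,100,0,-60,2])
print(res.x,np.round(res.fun,1))
p,tf,a=res.x[:3],res.x[3],res.x[4]
out=[]
for c,(x0,y0) in (('top',(195,125)),('side',(180,180))):
    im=cv2.imread(f'pics/{c}0.png')[y0:y0+140,x0:x0+130]
    b=cv2.resize(im,None,fx=4,fy=4,interpolation=cv2.INTER_CUBIC)[:, :400 if 0 else 400]
    P=proj
    import h
    o=h.proj; h.proj=lambda c,P:(o(c,P)-[x0,y0]+.5)*4-1
    h.draw(b,c,p,tf,a); h.proj=o; out.append(b)
    for n,Lp in(('bead_case',[0,0,0]),('tray_front',[tf,0,23]),('door_hinge',[-6,60,10]),('door_edge',door(a,31))): print(c,n,proj(c,w(p,Lp)).round())
cv2.imwrite('pics/ov.png',np.hstack(out))
E
```

```text
[ 5.72330584e+02  1.11019150e+02  1.36448358e-01 -5.57798489e+01
  2.05005664e+00] [-0.2 -0.1  0.6  1.  -0.1 -0.8  0.1 -0.9 -0.3  0.8  0.6  0.1 -0.6 -0.1]
top bead_case [[257. 194.]]
top tray_front [[258. 213.]]
top door_hinge [[235. 198.]]
top door_edge [[218. 238.]]
side bead_case [[247. 243.]]
side tray_front [[263. 249.]]
side door_hinge [[233. 256.]]
side door_edge [[249. 289.]]
```

View pics/ov.png

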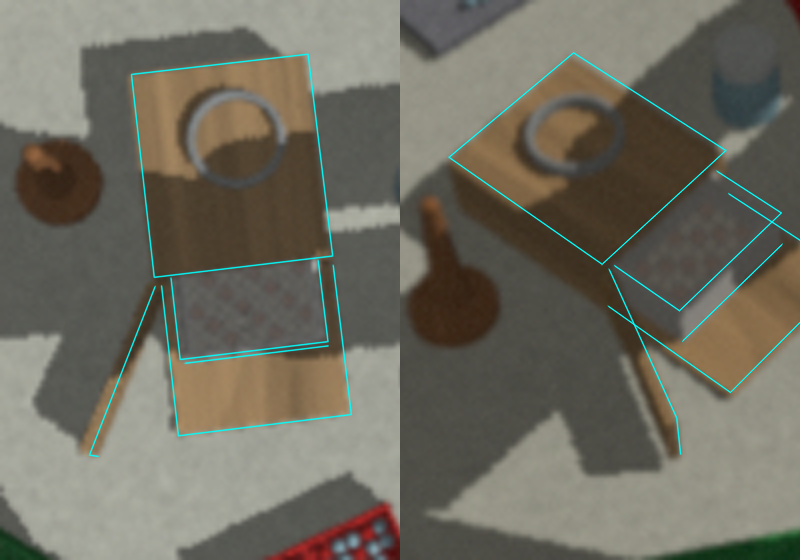

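Both overlays match to within a few mm. The case is at (572,111) with yaw 0.136, the tray front at case x about -56, and the door angle about 2.05. I'll transit high with the fingers shut.

Call:
{"fn": "step_arm", "kwargs": {
  "moves": [
    [[0,0,0],[0.8,-0.84,0],-1],
    [[0,0,0],[0.8,-0.84,0],-1],
    [[0,0,0],[0.8,-0.84,0],-1],
    [[0,0,0],[0.8,-0.84,0],-1],
    [[0,0,0],[0.8,-0.84,0],-1],
    [[0,0,0],[0.8,-0.84,0],-1]
  ],
  "squeeze": 20
}}

```text
clock: 1.9
eef_pos: [343.3, -338.6, 196.1]
tcp_rot: [-3.141, -0.001, 0.453]
contact_force: [-0.6, -0.6, 0.2]
opening: 0.008
grasp_force: 0.0
```

Call:
{"fn": "step_arm", "kwargs": {
  "moves": [
    [[0,0,0],[0.8,-0.84,0],-1],
    [[0,0,0],[0.8,-0.84,0],-1],
    [[0,0,0],[0.8,-0.84,0],-1],
    [[0,0,0],[0.8,-0.84,0],-1],
    [[0,0,0],[0.8,-0.84,0],-1],
    [[0,0,0],[0.8,-0.84,0],-1]
  ]
}}

```text
clock: 2.5
eef_pos: [415.0, -118.8, 196.3]
tcp_rot: [3.142, -0.001, 0.453]
contact_force: [0.5, -1.4, -0.8]
opening: -0.0
grasp_force: 0.0
```

Call:
{"fn": "step_arm", "kwargs": {
  "moves": [
    [[0,0,0.4],[0.8,-0.84,0],-1],
    [[0,0,0.4],[0.8,-0.84,0],-1],
    [[0,0,0.4],[0.8,-0.84,0],-1],
    [[0,0,0.4],[0.8,-0.84,0],-1],
    [[0,0,0.4],[0.8,-0.84,0],-1],
    [[0,0,0.4],[0.8,-0.84,0],-1],
    [[0,0,0.4],[0.8,-0.84,0],-1],
    [[0,0,0.4],[0.8,-0.84,0],-1]
  ]
}}

```text
clock: 3.3
eef_pos: [484.7, 98.2, 195.8]
tcp_rot: [3.141, 0.001, 0.135]
contact_force: [-0.2, -1.0, 0.7]
opening: -0.002
grasp_force: 0.0
```

Call:
{"fn": "step_arm", "kwargs": {
  "moves": [
    [[0,0,0],[0,0,0.4],-1],
    [[0,0,0],[0,0,0.6],-1],
    [[0,0,0],[0,0,0.75],-1],
    [[0,0,0],[0,0,0.82],-1],
    [[0,0,0],[0,0,0.865],-1],
    [[0,0,0],[0,0,0.865],-1]
  ]
}}

```text
clock: 3.9
eef_pos: [484.5, 98.4, 22.5]
tcp_rot: [3.141, 0.001, 0.134]
contact_force: [-0.3, 0.5, -0.0]
opening: -0.004
grasp_force: 0.0
```

```bash
python3 - <<'E'
from h import *
out=[]
for c,(x0,y0) in (('top',(195,125)),('side',(180,180))):
    im=cv2.cvtColor(imaging.grab_frame(c),cv2.COLOR_RGB2BGR)[y0:y0+140,x0:x0+100]
    out.append(cv2.resize(im,None,fx=4,fy=4,interpolation=cv2.INTER_CUBIC))
cv2.imwrite('pics/dn.png',np.hstack(out))
E
```

```text
(no output)
```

View pics/dn.png

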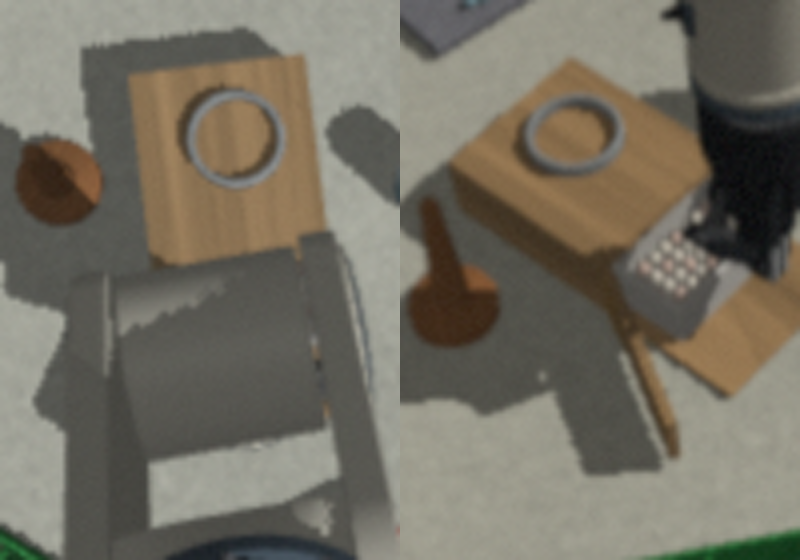

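The picture shows the shut fingertips on the porch, just in front of the tray's front wall at crop (745,250), with the door still open. I'll push gently.

Call:
{"fn": "step_arm", "kwargs": {
  "moves": [
    [[0,0,0],[0.06,0,0],-1],
    [[0,0,0],[0.1,0,0],-1],
    [[0,0,0],[0.14,0,0],-1],
    [[0,0,0],[0.18,0,0],-1],
    [[0,0,0],[0.22,0,0],-1],
    [[0,0,0],[0.26,0,0],-1],
    [[0,0,0],[0.3,0,0],-1],
    [[0,0,0],[0.32,0,0],-1]
  ]
}}

```text
clock: 4.8
eef_pos: [549.2, 108.5, 22.9]
tcp_rot: [-3.142, -0.0, 0.136]
contact_force: [0.2, 0.0, -0.4]
opening: 0.002
grasp_force: 0.0
```

Call:
{"fn": "step_arm", "kwargs": {
  "moves": [
    [[0,0,0],[0.01,0,0],-1],
    [[0,0,0],[0.02,0,0],-1],
    [[0,0,0],[0.03,0,0],-1],
    [[0,0,0],[0.04,0,0],-1],
    [[0,0,0],[0.04,0,0],-1]
  ]
}}

```text
clock: 5.3
eef_pos: [556.4, 109.5, 23.1]
tcp_rot: [-3.142, -0.0, 0.136]
contact_force: [-0.4, -0.6, 1.2]
opening: -0.001
grasp_force: 0.0
```

Call:
{"fn": "step_arm", "kwargs": {
  "moves": [
    [[0,0,0],[0.01,0,0],-1],
    [[0,0,0],[0.02,0,0],-1],
    [[0,0,0],[0.02,0,0],-1]
  ]
}}

```text
clock: 5.6
eef_pos: [560.6, 110.1, 23.1]
tcp_rot: [-3.142, -0.0, 0.136]
contact_force: [0.5, 0.3, 0.8]
opening: -0.003
grasp_force: 0.0
```

Call:
{"fn": "step_arm", "kwargs": {
  "moves": [
    [[0,0,0],[0.01,0,0],-1],
    [[0,0,0],[0.01,0,0],-1]
  ]
}}

```text
clock: 5.8
eef_pos: [562.4, 110.3, 23.0]
tcp_rot: [-3.142, -0.0, 0.136]
contact_force: [-0.1, -1.2, -0.2]
opening: -0.0
grasp_force: 0.0
```

Call:
{"fn": "step_arm", "kwargs": {
  "moves": [
    [[0,0,0],[0.01,0,0],-1],
    [[0,0,0],[0.01,0,0],-1]
  ]
}}

```text
clock: 6.0
eef_pos: [564.4, 110.6, 23.0]
tcp_rot: [-3.142, -0.0, 0.136]
contact_force: [0.3, 0.1, 0.2]
opening: -0.002
grasp_force: 0.0
```

```bash
python3 - <<'E'
from h import *
out=[]
for c,(x0,y0) in (('top',(195,125)),('side',(210,190))):
    im=cv2.cvtColor(imaging.grab_frame(c),cv2.COLOR_RGB2BGR)[y0:y0+100,x0:x0+100]
    out.append(cv2.resize(im,None,fx=4,fy=4,interpolation=cv2.INTER_CUBIC))
cv2.imwrite('pics/push.png',np.hstack(out))
E
```

```text
(no output)
```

View pics/push.png

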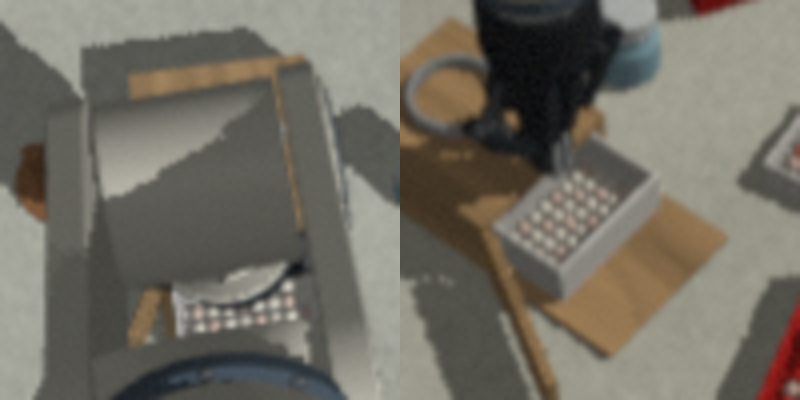

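```bash
python3 - <<'E'
from h import *
from rig import telemetry
s=telemetry.sense(); print(s['eef_pos'],s['contact_force'],s['clock'])
for P in ([484.5,98.4,22.5],[564.4,110.6,23],[564.4,110.6,60]): print(P,proj('side',P),proj('top',P))
p=(572.3,111,.1364)
for x in(-56,-85):print(x,proj('side',w(p,[[x,50,40],[x,50,6],[x,-50,40],[x,-50,6]])))
print(proj('side',w(p,[[-105,60,6],[-105,-60,6]])))
c='side'
im=cv2.cvtColor(imaging.grab_frame(c),cv2.COLOR_RGB2BGR)
for P in ([484.5,98.4,22.5],[564.4,110.6,23]):
    im_=proj('side',P)[0]
b=cv2.resize(im[150:300,200:330],None,fx=4,fy=4,interpolation=cv2.INTER_CUBIC)
import h
o=h.proj; h.proj=lambda c,P:(o(c,P)-[200,150]+.5)*4-1
h.draw(b,c,p,-56,2.05)
q=h.proj(c,[564.4,110.6,23])[0]; cv2.circle(b,(int(q[0]),int(q[1])),4,(0,0,255),1)
cv2.imwrite('pics/chk.png',b)
E
```

```text
[564.16885284 110.54702822  22.96507699] [ 0.27083387 -0.23082548 -0.16502201] 6.1
[484.5, 98.4, 22.5] [[272.4808099  255.20213053]] [[259.99781651 224.60151163]]
[564.4, 110.6, 23] [[248.58745284 239.48616171]] [[256.12692312 195.41177347]]
[564.4, 110.6, 60] [[247.7576015 230.8126812]] [[255.32913842 193.73279416]]
-56 [[249.44799767 257.23702237]
 [250.19849071 264.85320074]
 [274.91421276 232.78714908]
 [275.14012856 240.61689656]]
-85 [[258.1528432  263.27091439]
 [258.73301376 270.83233602]
 [283.53663093 238.37740129]
 [283.59538833 246.16633249]]
[[262.13159726 277.61317045]
 [291.89662853 247.64878771]]
```

View pics/chk.png

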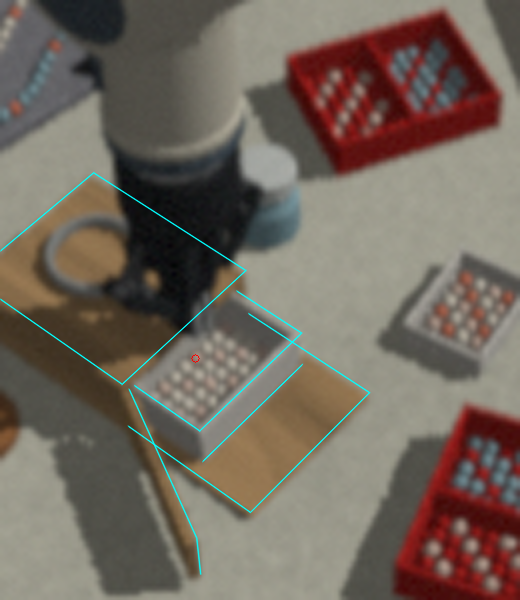

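The tray hasn't moved. The fingertip shows at crop (205,335), about 6 px above where the reported TCP projects, so the tips really passed about 25 mm too high, over the tray wall. That also explains the zero force. I'll back out along the same line, then lower in small steps and watch the force.

Call:
{"fn": "step_arm", "kwargs": {
  "moves": [
    [[0,0,0],[-0.1,0,0],-1],
    [[0,0,0],[-0.25,0,0],-1],
    [[0,0,0],[-0.4,0,0],-1],
    [[0,0,0],[-0.42,0,0],-1],
    [[0,0,0],[-0.42,0,0],-1]
  ]
}}

```text
clock: 6.65
eef_pos: [480.6, 99.2, 23.2]
tcp_rot: [-3.142, -0.0, 0.136]
contact_force: [0.3, 0.4, -0.4]
opening: -0.005
grasp_force: 0.0
```

Call:
{"fn": "step_arm", "kwargs": {
  "moves": [
    [[0,0,0],[0,0,0.02],-1],
    [[0,0,0],[0,0,0.04],-1],
    [[0,0,0],[0,0,0.05],-1],
    [[0,0,0],[0,0,0.05],-1]
  ]
}}

```text
clock: 7.05
eef_pos: [481.0, 99.2, 12.4]
tcp_rot: [3.142, 0.001, 0.136]
contact_force: [-0.5, 0.1, 0.8]
opening: -0.001
grasp_force: 0.0
```

```bash
python3 - <<'E'
from h import *
c='side'
im=cv2.cvtColor(imaging.grab_frame(c),cv2.COLOR_RGB2BGR)
b=cv2.resize(im[190:290,220:340],None,fx=6,fy=6,interpolation=cv2.INTER_CUBIC)
from rig import telemetry
s=telemetry.sense();print(s['eef_pos'],s['opening'],s['contact_force'])
for z in (0,25,50):
    q=(proj(c,[*s['eef_pos'][:2],z])[0]-[220,190])*6+2.5; cv2.circle(b,(int(q[0])-0,int(q[1])),2,(0,0,255),-1)
cv2.imwrite('pics/chk2.png',b)
E
```

```text
[481.03688485  99.18771338  12.61003994] 0.0007426040808493804 [ 0.67450615 -0.331797   -0.59057084]
```

View pics/chk2.png

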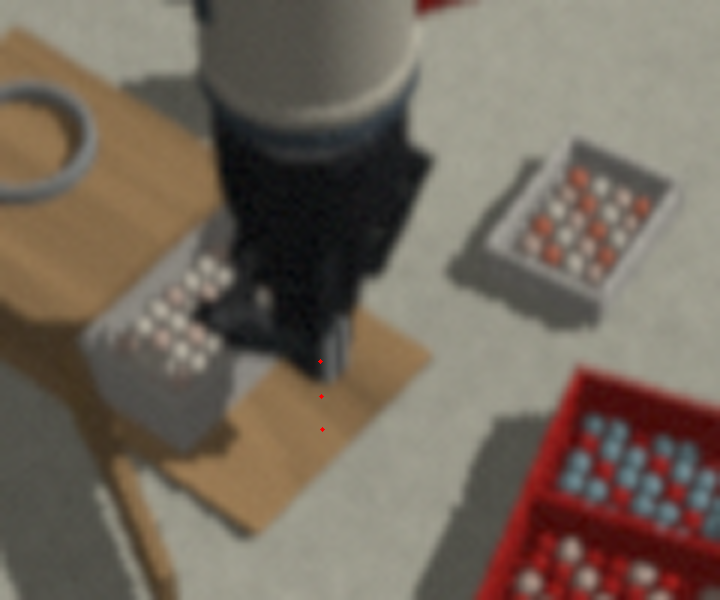

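The tip shows at crop (325,383), which is about z 35, against a reading of 12. So the true tip is about 23 mm higher than reported. I'll lower 16 mm more, watching force, and then push.

Call:
{"fn": "step_arm", "kwargs": {
  "moves": [
    [[0,0,0],[0,0,0.02],-1],
    [[0,0,0],[0,0,0.04],-1],
    [[0,0,0],[0,0,0.06],-1],
    [[0,0,0],[0,0,0.07],-1],
    [[0,0,0],[0,0,0.07],-1]
  ]
}}

```text
clock: 7.6
eef_pos: [480.6, 99.1, -1.4]
tcp_rot: [3.142, 0.001, 0.136]
contact_force: [-0.1, -0.4, -0.6]
opening: 0.002
grasp_force: 0.0
```

```bash
python3 - <<'E'
from rig import telemetry
s=telemetry.sense();print(s['eef_pos'],s['contact_force'],s['wrist_torque'])
E
```

```text
[480.60446472  99.12185118  -1.40092088] [-0.06657887 -0.38491726 -0.58563445] [-0.02870062  0.06179046  0.02622512]
```

Reading -1.4 with no porch contact (porch top is at z 6) confirms the height offset. Pushing now.

Call:
{"fn": "step_arm", "kwargs": {
  "moves": [
    [[0,0,0],[0.06,0,0],-1],
    [[0,0,0],[0.1,0,0],-1],
    [[0,0,0],[0.12,0,0],-1],
    [[0,0,0],[0.14,0,0],-1],
    [[0,0,0],[0.16,0,0],-1],
    [[0,0,0],[0.18,0,0],-1]
  ]
}}

```text
clock: 8.2
eef_pos: [516.4, 104.0, -1.1]
tcp_rot: [3.142, 0.001, 0.136]
contact_force: [-1.8, -0.3, 1.3]
opening: 0.001
grasp_force: 0.9
```

Call:
{"fn": "step_arm", "kwargs": {
  "moves": [
    [[0,0,0],[0.03,0,0],-1],
    [[0,0,0],[0.06,0,0],-1],
    [[0,0,0],[0.09,0,0],-1],
    [[0,0,0],[0.12,0,0],-1],
    [[0,0,0],[0.15,0,0],-1]
  ]
}}

```text
clock: 8.7
eef_pos: [546.7, 108.2, -1.0]
tcp_rot: [3.142, 0.0, 0.136]
contact_force: [-2.2, -1.2, 0.2]
opening: -0.003
grasp_force: 1.0
```

Contact at about 2 N and the tray is sliding. Now slow steps to the stop.

Call:
{"fn": "step_arm", "kwargs": {
  "moves": [
    [[0,0,0],[0.01,0,0],-1],
    [[0,0,0],[0.02,0,0],-1],
    [[0,0,0],[0.03,0,0],-1],
    [[0,0,0],[0.04,0,0],-1]
  ]
}}

```text
clock: 9.1
eef_pos: [554.1, 109.2, -1.0]
tcp_rot: [-3.142, 0.0, 0.136]
contact_force: [-1.4, 0.1, 0.5]
opening: -0.001
grasp_force: 0.9
```

Call:
{"fn": "step_arm", "kwargs": {
  "moves": [
    [[0,0,0],[0.01,0,0],-1],
    [[0,0,0],[0.02,0,0],-1],
    [[0,0,0],[0.025,0,0],-1]
  ]
}}

```text
clock: 9.4
eef_pos: [559.6, 109.9, -1.0]
tcp_rot: [-3.142, -0.0, 0.136]
contact_force: [-2.0, 0.6, 0.9]
opening: 0.001
grasp_force: 0.8
```

Call:
{"fn": "step_arm", "kwargs": {
  "moves": [
    [[0,0,0],[0.005,0,0],-1],
    [[0,0,0],[0.01,0,0],-1],
    [[0,0,0],[0.01,0,0],-1]
  ]
}}

```text
clock: 9.7
eef_pos: [560.3, 110.0, -1.1]
tcp_rot: [3.142, 0.002, 0.136]
contact_force: [-4.5, -0.5, 2.8]
opening: -0.001
grasp_force: 2.5
```

Call:
{"fn": "step_arm", "kwargs": {
  "moves": [
    [[0,0,0],[0.005,0,0],-1],
    [[0,0,0],[0.01,0,0],-1],
    [[0,0,0],[0.01,0,0],-1]
  ]
}}

```text
clock: 10.0
eef_pos: [560.2, 110.0, -1.3]
tcp_rot: [3.141, 0.006, 0.136]
contact_force: [-11.2, -1.3, 8.6]
opening: 0.0
grasp_force: 5.7
```

The force rose to 11 N with no motion and the TCP at case x -12, so the tray is home against the back wall. I'll back off, rise, and go over to the outside of the door.

Call:
{"fn": "step_arm", "kwargs": {
  "moves": [
    [[0,0,0],[-0.1,0,0],-1],
    [[0,0,0],[-0.3,0,0],-1],
    [[0,0,0],[-0.3,0,-0.2],-1],
    [[0,0,0],[-0.3,0,-0.4],-1],
    [[0,0,0],[-0.3,0,-0.5],-1],
    [[0,0,0],[-0.3,0,-0.5],-1]
  ]
}}

```text
clock: 10.6
eef_pos: [506.8, 102.9, 102.3]
tcp_rot: [-3.141, -0.007, 0.136]
contact_force: [-0.2, -0.4, -0.1]
opening: -0.001
grasp_force: 0.0
```

Call:
{"fn": "step_arm", "kwargs": {
  "moves": [
    [[0,0,0],[0,-0.25,0],-1],
    [[0,0,0],[0,-0.5,0],-1],
    [[0,0,0],[0,-0.7,0],-1],
    [[0,0,0],[0,-0.75,0],-1],
    [[0,0,0],[0,-0.75,0],-1],
    [[0,0,0],[0,-0.75,0],-1]
  ]
}}

```text
clock: 11.2
eef_pos: [483.1, 250.0, 98.2]
tcp_rot: [3.141, 0.001, 0.136]
contact_force: [-0.1, -0.4, -0.1]
opening: -0.001
grasp_force: 0.0
```

```bash
python3 - <<'E'
from h import *
from rig import telemetry
p=(572.3,111,.1364)
s=telemetry.sense();e=s['eef_pos'];d=np.array(e[:2])-p[:2];c,sn=np.cos(p[2]),np.sin(p[2])
print(e,'case',c*d[0]+sn*d[1],-sn*d[0]+c*d[1],s['contact_force'])
out=[]
import h;o=h.proj
for cam,(x0,y0) in (('top',(180,125)),('side',(200,190))):
    im=cv2.cvtColor(imaging.grab_frame(cam),cv2.COLOR_RGB2BGR)[y0:y0+120,x0:x0+100]
    b=cv2.resize(im,None,fx=4,fy=4,interpolation=cv2.INTER_CUBIC)
    h.proj=lambda c,P:(o(c,P)-[x0,y0]+.5)*4-1
    h.draw(b,cam,p,1,2.05); out.append(b)
cv2.imwrite('pics/dr.png',np.hstack(out))
E
```

```text
[483.12961002 249.98582495  98.20814785] case -69.44323274529579 149.82007680373366 [-0.10575945 -0.377414   -0.14792484]
```

View pics/dr.png

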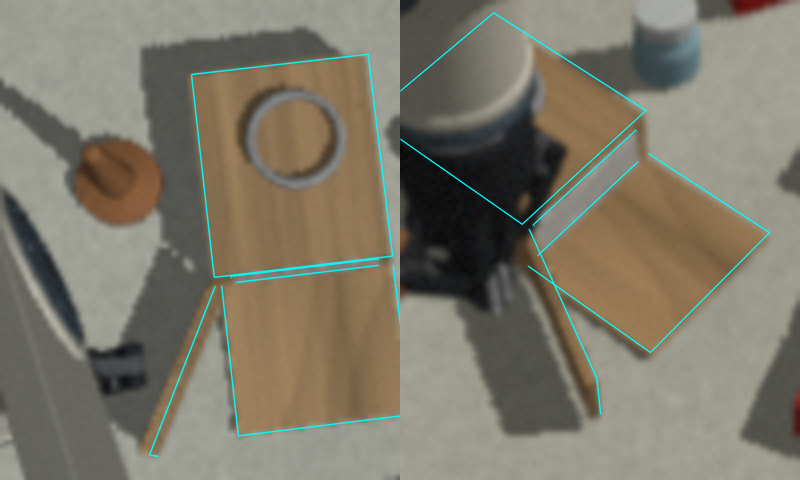

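The tray front is flush with the mouth and the door is still open. The fingers are at top crop (120,368), outside the door, with about 24 mm clearance. Next I'll descend and sweep the door along its arc.

Call:
{"fn": "step_arm", "kwargs": {
  "moves": [
    [[0,0,0],[0,0,0.2],-1],
    [[0,0,0],[0,0,0.35],-1],
    [[0,0,0],[0,0,0.45],-1],
    [[0,0,0],[0,0,0.48],-1],
    [[0,0,0],[0,0,0.48],-1]
  ]
}}

```text
clock: 11.8
eef_pos: [483.2, 249.8, 2.5]
tcp_rot: [3.141, 0.001, 0.134]
contact_force: [-0.6, 0.4, 0.7]
opening: -0.001
grasp_force: 0.0
```

Call:
{"fn": "step_arm", "kwargs": {
  "moves": [
    [[0,0,0],[-0.03,0.08,0],-1],
    [[0,0,0],[-0.06,0.145,0],-1],
    [[0,0,0],[-0.095,0.195,0],-1],
    [[0,0,0],[-0.125,0.25,0],-1],
    [[0,0,0],[-0.145,0.305,0],-1],
    [[0,0,0],[-0.16,0.365,0],-1],
    [[0,0,0],[-0.165,0.425,0],-1],
    [[0,0,0],[-0.165,0.485,0],-1]
  ]
}}

```text
clock: 12.6
eef_pos: [463.9, 149.4, 3.0]
tcp_rot: [-3.142, 0.0, 0.136]
contact_force: [-0.4, 1.7, -0.4]
opening: 0.004
grasp_force: 0.3
```

```bash
python3 - <<'E'
from h import *
from rig import telemetry
p=(572.3,111,.1364)
s=telemetry.sense();e=s['eef_pos'];d=np.array(e[:2])-p[:2];c,sn=np.cos(p[2]),np.sin(p[2])
print(e,'case',c*d[0]+sn*d[1],-sn*d[0]+c*d[1],s['contact_force'])
im=cv2.cvtColor(imaging.grab_frame('side'),cv2.COLOR_RGB2BGR)[180:300,180:320]
cv2.imwrite('pics/dr2.png',cv2.resize(im,None,fx=4,fy=4,interpolation=cv2.INTER_CUBIC))
E
```

```text
[463.88501078 149.35461546   3.00787089] case -102.1926611720819 52.74036800262718 [-0.41095842  1.66350854 -0.41500263]
```

View pics/dr2.png

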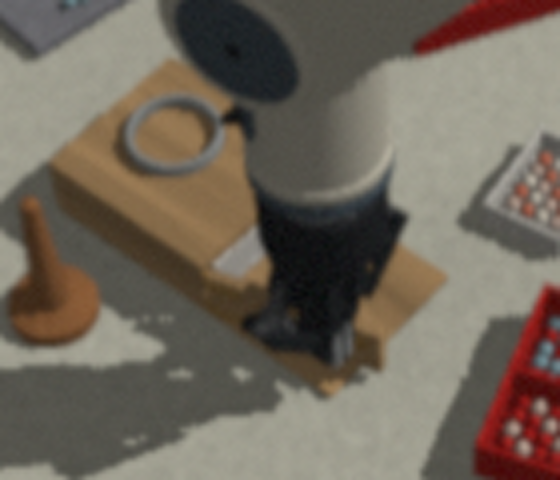

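The door is following, with its free edge at crop (375,350) just beyond the fingers. I'll continue the arc.

Call:
{"fn": "step_arm", "kwargs": {
  "moves": [
    [[0,0,0],[0.01,0.06,0],-1],
    [[0,0,0],[0.025,0.12,0],-1],
    [[0,0,0],[0.045,0.175,0],-1],
    [[0,0,0],[0.075,0.23,0],-1],
    [[0,0,0],[0.11,0.275,0],-1],
    [[0,0,0],[0.155,0.32,0],-1],
    [[0,0,0],[0.2,0.355,0],-1],
    [[0,0,0],[0.25,0.39,0],-1]
  ]
}}

```text
clock: 13.45
eef_pos: [524.8, 79.3, 2.9]
tcp_rot: [-3.142, 0.0, 0.136]
contact_force: [-0.8, 0.5, -0.4]
opening: 0.002
grasp_force: 0.3
```

Call:
{"fn": "step_arm", "kwargs": {
  "moves": [
    [[0,0,0],[0.03,0.015,0],-1],
    [[0,0,0],[0.06,0.03,0],-1],
    [[0,0,0],[0.09,0.04,0],-1],
    [[0,0,0],[0.11,0.045,0],-1],
    [[0,0,0],[0.13,0.05,0],-1]
  ]
}}

```text
clock: 13.95
eef_pos: [551.2, 73.5, 2.9]
tcp_rot: [-3.142, 0.0, 0.136]
contact_force: [-0.8, -0.3, 0.4]
opening: 0.004
grasp_force: 0.2
```

Call:
{"fn": "step_arm", "kwargs": {
  "moves": [
    [[0,0,0],[0.005,0,0],-1],
    [[0,0,0],[0.01,0,0],-1],
    [[0,0,0],[0.015,0,0],-1],
    [[0,0,0],[0.015,0,0],-1]
  ]
}}

```text
clock: 14.35
eef_pos: [554.0, 73.9, 3.0]
tcp_rot: [-3.142, -0.0, 0.136]
contact_force: [0.2, 0.3, 1.4]
opening: -0.002
grasp_force: 0.0
```

Call:
{"fn": "step_arm", "kwargs": {
  "moves": [
    [[0,0,0],[0.005,0,0],-1],
    [[0,0,0],[0.01,0,0],-1],
    [[0,0,0],[0.01,0,0],-1]
  ]
}}

```text
clock: 14.65
eef_pos: [555.5, 74.1, 2.9]
tcp_rot: [-3.142, 0.001, 0.136]
contact_force: [-2.6, -0.5, 1.6]
opening: 0.002
grasp_force: 1.2
```

Call:
{"fn": "step_arm", "kwargs": {
  "moves": [
    [[0,0,0],[0.005,0,0],-1],
    [[0,0,0],[0.01,0,0],-1],
    [[0,0,0],[0.01,0,0],-1],
    [[0,0,0],[0.01,0,0],-1]
  ]
}}

```text
clock: 15.05
eef_pos: [555.5, 74.0, 2.7]
tcp_rot: [-3.142, 0.005, 0.136]
contact_force: [-9.4, -1.3, 6.9]
opening: -0.003
grasp_force: 4.4
```

The door is hard against its stop (9 N, no motion, outer face at about x -10). I'll back off, clear the hand and check.

Call:
{"fn": "step_arm", "kwargs": {
  "moves": [
    [[0,0,0],[-0.04,0,0],-1],
    [[0,0,0],[-0.15,0,0],-1],
    [[0,0,0],[-0.3,0,0],-1],
    [[0,0,0],[-0.3,0,-0.25],-1],
    [[0,0,0],[-0.3,0,-0.5],-1],
    [[0,0,0],[-0.3,0,-0.75],-1],
    [[0,0,0],[-0.3,0,-0.75],-1]
  ]
}}

```text
clock: 15.75
eef_pos: [503.3, 66.9, 159.7]
tcp_rot: [3.142, -0.013, 0.136]
contact_force: [0.2, -0.5, 0.2]
opening: 0.002
grasp_force: 0.0
```

Call:
{"fn": "step_arm", "kwargs": {
  "moves": [
    [[0,0,0],[0,0.9,0],-1],
    [[0,0,0],[0,0.9,0],-1],
    [[0,0,0],[0,0.9,0],-1],
    [[0,0,0],[0,0.9,0],-1],
    [[0,0,0],[0,0.9,0],-1],
    [[0,0,0],[0,0.9,0],-1]
  ]
}}

```text
clock: 16.35
eef_pos: [522.6, -112.5, 152.5]
tcp_rot: [-3.141, 0.0, 0.134]
contact_force: [0.2, -0.2, -0.4]
opening: -0.003
grasp_force: 0.0
```

```bash
python3 - <<'E'
from h import *
p=(572.3,111,.1364)
out=[]
import h;o=h.proj
for cam,(x0,y0) in (('top',(195,125)),('side',(190,180))):
    im=cv2.cvtColor(imaging.grab_frame(cam),cv2.COLOR_RGB2BGR)[y0:y0+130,x0:x0+120]
    out.append(cv2.resize(im,None,fx=3.3,fy=3.3,interpolation=cv2.INTER_CUBIC))
    print(cam,'edge',imaging.mark_of(cam,'door_edge')[:2],o(cam,w(p,door(0,31))))
cv2.imwrite('pics/end.png',np.hstack(out))
E
```

```text
top edge [{'xy': [275.8, 196.7], 'conf': 0.69}] [[277.99817053 191.73043611]]
side edge [{'xy': [263.5, 223.9], 'conf': 0.82}] [[262.99162951 223.22325541]]
```

View pics/end.png

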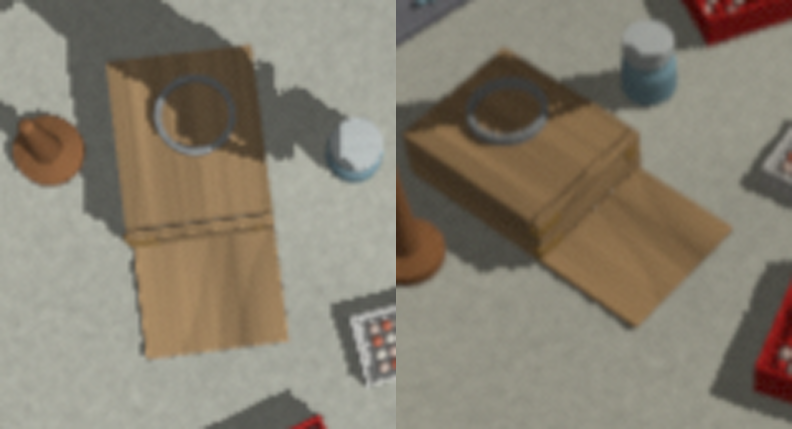

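The door is shut flat, with its gap line parallel to the roof edge at top crop (200,225). The bangle, jar and cone are where they were and the hand is clear.

```bash
python3 -c "
from rig import r
print(r.sign_off())"
```

```text
the job is handed in; nothing more can be done
None
```

I pushed the tray home with the door open, then pushed the door shut to its stop. The hand is clear, the bangle, jar and cone stood where they were in the last pictures, and the job is handed in at about 16.5 s; sign-off returned no verdict.

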